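# Unlock the clip slide and hold the clip gaping around the code card

### The arm

A 6-joint arm with a two-finger parallel gripper is mounted at the origin on the work surface. World frame = base frame: x ahead of the robot, y to its left, z up, the work surface at z = 0. Lengths are in mm, angles in rad, forces in N, time in s.
With the tool pointing down it reaches from about 150 to 775 mm from the base axis. Payload 6.1 kg.
Tool frame: the origin (TCP) lies midway between the tips of the shut fingers; the grasp point (between the pads) lies 19 mm behind it; z points along the fingers, x is the direction in which the jaws open and shut, and the axes are right-handed (so a half turn about z gives the same grasp; the last joint's range is limited). The gripper opens to 85 mm and grips with 20 to 120 N. Pads are 22 mm wide; open, the fingers measure 114 mm over their backs; the gripper's body (76 mm by 85 mm) begins 54 mm behind the grasp point. The pads swing forward as they close: fully open they stand 13 mm farther back than shut.
Start: joints at [1.239, 0.126, -0.04, 1.405, 0, 1.571], TCP at [171.009, 496.351, 231.295] pointing down, gripper open.
Joint ranges: [-2.72, 2.72], [-0.95, 1.95], [-1.27, 1.35], [-1.78, 2.02], [-1.46, 1.47], [-3.14, 3.14]. Speed limits (rad/s): [2.39, 2.39, 3.01, 3.14, 3.14, 3.14].

### API

Orientations are given as a unit quaternion [x, y, z, w].
In Python, from workcell import telemetry, cams, order gives the robot as it stands.
- The arm moves only by the tool step_arm, never from a script. Its argument "series" is a list of rows, each an object of numbers: "claw": the opening in per cent of the stroke, from 0 (shut) to 100 (fully open); "dx", "dy", "dz": the shift along the tool's x, y, z in m; "rx", "ry", "rz": the turn, a rotation vector about the tool's x, y, z in rad. A call has 1 to 12 rows; each row shifts and turns the commanded pose from where the row before left it, along the tool's axes as they then stand; what a row does not reach is not made up. A row lasts 1/12 s, in which the tool goes at most 41.7 mm and 7.16 degrees, less where a joint would pass 70% of its speed; a pose out of reach is approached as far as the arm can. A call with a gripper value outside its range is refused whole. The fingers move at their own pace and stop on an object; "force" is the grip in N (left out, the last holds). Time passes only in rows, so rows that do not move let the fingers close. It gives the time, the measured TCP pose, the force and the opening at its end, in the units of the state.
- telemetry.read_state(): the state, without advancing time (a new reading comes with each control period).
- cams.snapshot(name): name is "scene" or "top" or "wrist"; returns the picture (400x640x3 uint8, blue, green, red); there is no depth.
- cams.camera_model(name): a dict with "K" (3x3 intrinsics, pixels), "rvec" (rotation vector, rad) and "tvec" (3), from world to camera coordinates, as OpenCV has them; the wrist camera has in their place "tool_from_camera" (4x4, takes a point from camera to tool coordinates, whose origin is the TCP and whose axes are the tool frame's). Camera axes: x right, y down, z forward; pixel columns grow to the right and rows downward; lengths in mm; the calibration is good to about 2 mm. A picture is of the moment at which its call begins: read the wrist's pose just before it. camera_model takes no time and is no camera call.
- order.finish_job(): hands the job in, once; it reports no verdict.
The state is a dict: "t": time; "joints": joint angles; "qd": joint speeds; "joint_torque": joint torques, N m; "ee_pos": TCP position; "orientation": TCP orientation; "wrist_force": force on the tool from outside, world axes, zero at the start; "torque": the same for the moment, N m; "finger_gap": finger opening in mm.
Only numpy, scipy, OpenCV 4.12 (cv2) and the standard library are available. Lean on these libraries where they do the work, as an engineer would, in place of code of your own. Each camera call takes 0.05 s, during which the arm holds its last target. There are 200 camera calls.

### The job

Unlock the clip slide on the key bench: draw the red-handled locking pin straight up out of the carriage and park it upright in the notch of the blue block, collar down on the block. Then squeeze the two black handles of the spring clip so that its orange jaws gape wide, and slide the carriage along until the open jaws straddle the near edge of the yellow card, about 18 mm of card inside them and neither jaw touching it. Finish while holding it open there, handles still squeezed, so that I can slip a key tag in beside the card; do not shove the card stand, and leave the key fob, padlock and tub alone.

Things in the scene. Friction and masses are not known exactly. Their poses are not given: they have to be found in the camera images.
- pin_grip (a point): Loose locking pin (40 to 85 g), upright: middle of its red round handle, 16 mm across, reaching 19 mm above and below. Under it a steel collar 24 mm across (underside 23 mm below this point), then a 10 mm shank 34 mm long with tapered foot. It starts fully down in the carriage's 12 mm bore, 40 mm behind clip_grip, collar on the carriage, and locks carriage to base. z up along the pin.
- notch (a point): Centre of the parking notch at the top face of the fixed blue block (60 x 34 mm, top 45 mm above the table). The notch is a 15 mm square vertical slot, 39 mm deep, open at the top, with an 8 mm throat out of the block's -y side, too narrow for the pin: lower it in from above. Parked, the pin's collar rests on the block, pin_grip 23 mm above this point. z up.
- clip_grip (a point): Point on the carriage half-way between the two upright black handle plates, where to squeeze them, 72 mm above the table. x = sliding direction, from handles to jaws and card; y = across, the way the handles are squeezed; z up. Handles are 6 mm thick, 52 to 92 mm above the table, from 45 mm ahead to 23 mm behind this point; at rest 52 mm wide over the outside here, 60 mm at the rear.
- clip_mouth (a point): Mid-point between the two jaw tips, on the carriage, 68 mm above the table, 100 mm ahead of clip_grip; axes as clip_grip. Jaws are orange, 6 mm thick, 26 mm tall, about 55 mm deep.
- tip_l (a point): Inner face of the left (+y) jaw at its tip; about 0 mm from tip_r when the clip is shut.
- tip_r (a point): Inner face of the right (-y) jaw at its tip.
- card_edge (a point): Near upright edge of the yellow card, centre of its thickness, level with the jaws (68 mm above the table). x axis points into the card, away from the carriage; y across the card's thickness. Card is 4 mm thick, 115 mm long, from 50 to 120 mm above the table, standing in a loose steel stand (1.6 kg, starts 42 mm behind the edge; 60 mm wide).
- card_stand: Loose grey steel stand with the yellow card, origin at the centre of its underside, 80 mm behind the card edge. Must not be pushed.
- clip_l: Left (+y) lever of the clip: black handle, orange jaw; origin at its pivot, 45 mm ahead of clip_grip. With the handles squeezed parallel they are 34 mm over the outside and the jaws gape 22 mm; they stop at about 32 mm, jaws 24 mm. Each spring needs about 2 N to start, 8 N at the stop, and shuts the clip when let go.
- clip_r: Right (-y) lever of the clip, likewise.
- carriage: Sliding aluminium carriage with the clip on it, top of its plate 45 mm above the table. Origin at its underside below the pivots, 31 mm above the table; x = sliding direction. Once unlocked it slides 85 mm towards the card with about 1.5 N friction, and stays where left.
- pin: The locking pin, origin at its foot, z up along it.
- key_fob: Bystander: black car key fob, 60 x 36 x 13 mm with a steel blade.
- padlock: Bystander: brass padlock standing upright, 50 x 30 x 77 mm.
- pin_tub: Bystander: blue plastic tub, 64 mm across, 40 mm high.
Things that resemble listed ones, but are neither listed nor needed, are in the scene too. Of the things that look like the card_stand, the smallest one is meant.

How it is judged:
By the outcome, as a careful person would: the job done as asked, in the order asked, and still so for the second after the job is handed in, while the arm keeps its last pose, push and grip.
It also fails if it takes over 48 s, if anything falls off the work surface, if the arm or the gripper's body presses on something with over 40 N, if the wrist force passes 120 N, or if a joint passes its speed limit or range.

## Working session

There is one attempt and no reset: what is moved stays moved. The work goes in short steps, Python scripts to look and compute and a tool call to move; the robot and the scene stay as the last step left them, time stands still between calls to the robot, and variables do not carry over. Pictures are saved under pics/ and viewed, about 8 in all and at most 12, crops included, and the job is handed in when it is done.

Besides the shell and the picture viewer there is one more tool, called after "Call:" as name(argument=value, ...), one argument or row to a line, values as JSON. step_arm: Moves the arm, as the interface text tells. Its arguments: {"type":"object","properties":{"series":{"type":"array","items":{"type":"object","properties":{"claw":{"type":"number"},"dx":{"type":"number"},"dy":{"type":"number"},"dz":{"type":"number"},"rx":{"type":"number"},"ry":{"type":"number"},"rz":{"type":"number"}}}},"force":{"type":"number"}},"required":["series"]}

```bash
ls; mkdir -p pics; cat > h.py <<'E'
import numpy as np, cv2
from scipy.spatial.transform import Rotation as R
from workcell import telemetry, cams, order
def cam(name, st=None):
    m=cams.camera_model(name); K=np.array(m["K"],float)
    if name=="wrist":
        st=st or telemetry.read_state()
        T=np.eye(4); T[:3,:3]=R.from_quat(st["orientation"]).as_matrix(); T[:3,3]=st["ee_pos"]
        C=T@np.array(m["tool_from_camera"],float); return K,C[:3,:3],C[:3,3]
    Rw=cv2.Rodrigues(np.array(m["rvec"],float))[0]; return K,Rw.T,-Rw.T@np.array(m["tvec"],float).ravel()
def ray(c,u,v):
    K,Rc,o=c; d=Rc@np.linalg.inv(K)@np.array([u,v,1.]); return o,d/np.linalg.norm(d)
def onz(c,u,v,z):
    o,d=ray(c,u,v); return o+d*(z-o[2])/d[2]
def proj(c,p):
    K,Rc,o=c; q=K@(Rc.T@(np.array(p,float)-o)); return q[:2]/q[2]
def snap(name,fn):
    st=telemetry.read_state(); im=cams.snapshot(name); cv2.imwrite("pics/"+fn,im); return im,cam(name,st)
E
python3 - <<'E'
from h import *
a,ca=snap("top","top0.png"); b,cb=snap("scene","scene0.png"); 
cv2.imwrite("pics/both.png",cv2.resize(np.vstack([a,b]),(800,1000))[:, :])
for c in (ca,cb): print(c[2],c[1][:,2],c[0][0,0])
print(telemetry.read_state())
E
```

```text
pics
[362.74543979 117.05841077 869.70799468] [ 0.12133629  0.00718555 -0.99258545] 390.49542032642876
[1030.84609458 -330.69338742  578.82625656] [-0.64694716  0.50455807 -0.57173466] 411.0838767606812
{'t': 0.1, 'joints': array([ 1.23901750e+00,  1.26345919e-01, -4.04913482e-02,  1.40538269e+00,
       -9.18820688e-06,  1.57080180e+00]), 'qd': array([-0.00079939, -0.0027823 ,  0.00216046,  0.00070209, -0.00123103,
       -0.00034418]), 'joint_torque': array([-3.45326880e-03, -4.36911178e+01,  3.53602052e+01,  1.37814649e-02,
       -3.36730600e-04, -1.69343718e-06]), 'ee_pos': array([170.8936711 , 496.03498438, 230.59973373]), 'orientation': array([ 8.14165173e-01,  5.80632900e-01, -5.76866619e-04,  4.17047728e-04]), 'wrist_force': array([ 0.3138694 ,  0.20275   , -0.39197719]), 'torque': array([-7.81929877e-05, -3.57117014e-02,  2.10683220e-02]), 'finger_gap': 84.8927445213011}
```

View pics/top0.png

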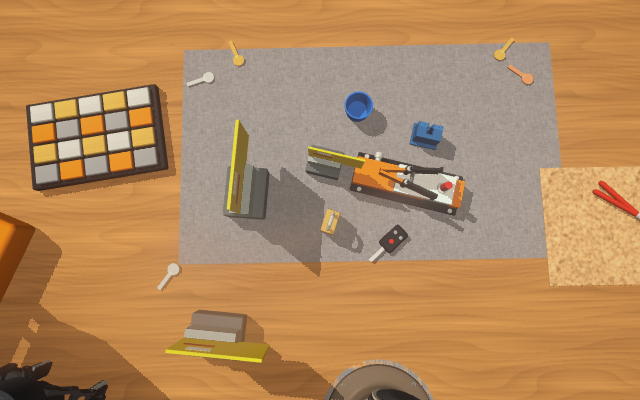

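View pics/scene0.png

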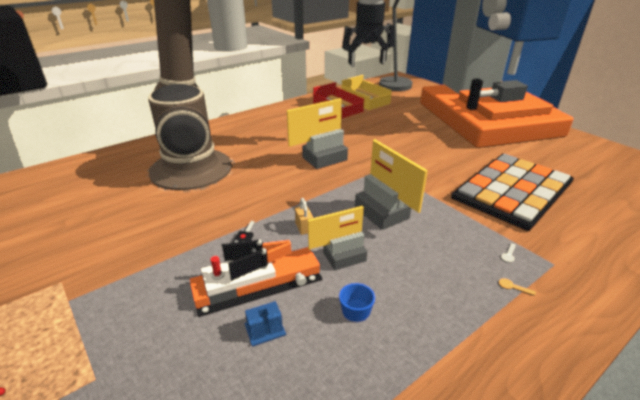

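Top view: the pin handle is at about (446,186), the clip handles at (425,170), the blue block at (427,134), the tub at (358,106), the fob at (390,243) and the padlock at (330,221). There are three yellow-card stands: (325,160), (245,175) and (215,335). The one at (325,160) is the smallest and lies in line with the slide. I'll enlarge that area to confirm.

```bash
python3 - <<'E'
from h import *
a=cv2.imread("pics/top0.png"); b=cv2.imread("pics/scene0.png")
A=cv2.resize(a[110:230,295:475],(792,528),interpolation=cv2.INTER_CUBIC)
cv2.imwrite("pics/c1.png",A)
c=cam("top"); cs=cam("scene")
hs=cv2.cvtColor(a,cv2.COLOR_BGR2HSV); hb=cv2.cvtColor(b,cv2.COLOR_BGR2HSV)
red=lambda h:(((h[...,0]<5)|(h[...,0]>172))&(h[...,1]>150)&(h[...,2]>90)).astype(np.uint8)
for nm,h in (("top",hs),("scene",hb)):
    n,l,s,ce=cv2.connectedComponentsWithStats(red(h))
    print(nm,[(s[i].tolist(),ce[i].round(1).tolist()) for i in range(1,n) if s[i,4]>15])
    bl=((h[...,0]>100)&(h[...,0]<125)&(h[...,1]>120)&(h[...,2]>40)).astype(np.uint8)
    n,l,s,ce=cv2.connectedComponentsWithStats(bl)
    print('blue',[(s[i].tolist(),ce[i].round(1).tolist()) for i in range(1,n) if s[i,4]>60])
E
```

```text
top [([593, 181, 46, 35, 383], [615.7, 198.7]), ([441, 182, 11, 7, 55], [446.8, 184.9]), ([389, 239, 5, 5, 19], [390.9, 240.8])]
blue [([345, 92, 28, 27, 558], [357.9, 105.5]), ([416, 122, 27, 19, 305], [429.0, 131.0])]
scene [([314, 83, 49, 34, 656], [338.8, 98.1]), ([240, 234, 6, 5, 25], [242.6, 235.8]), ([211, 256, 9, 19, 122], [215.5, 264.7]), ([0, 388, 5, 7, 28], [1.6, 390.8])]
blue [([408, 0, 48, 83, 2931], [430.3, 37.7]), ([495, 0, 98, 106, 5987], [545.8, 41.5]), ([477, 9, 12, 21, 121], [482.1, 20.4]), ([339, 284, 36, 37, 1036], [356.3, 301.3]), ([246, 302, 39, 43, 1164], [263.8, 323.3])]
```

View pics/c1.png

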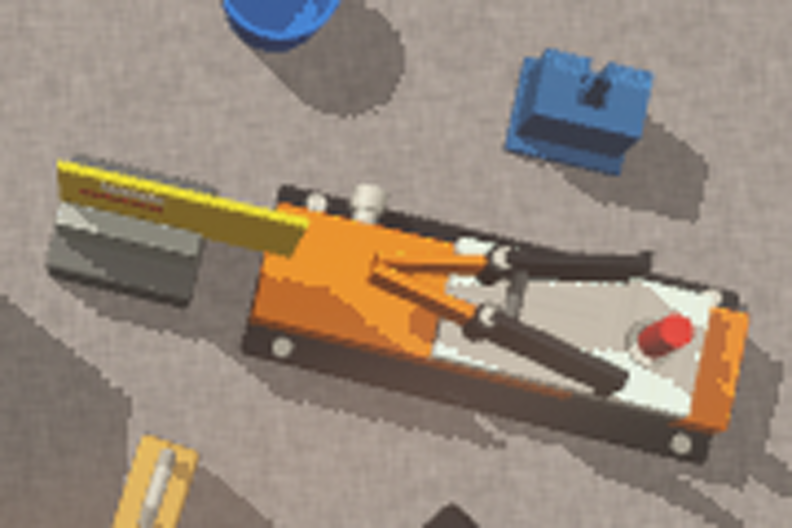

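The crop confirms it: the small stand at (325,160) has its card edge right in front of the orange jaws, so it is the one meant. The pin's red handle top is at full-picture (449,185), the jaw tips at (380,170) and the notch at (431,130).

```bash
python3 - <<'E'
from h import *
c=cam("top"); cs=cam("scene")
f=lambda u,v,z:onz(c,295+u/4.4,110+v/4.4,z).round(1)
pt=f(678,330,87); jt=f(376,266,81); ne=f(597,92,45); ce=f(304,222,120); cf=f(60,163,120)
print("pin",pt,"tips",jt,"d",np.linalg.norm((jt-pt)),"notch",ne,"card edge",ce,"far",cf,np.linalg.norm(ce-cf))
for p in ((545,50),(652,72),(636,138),(530,115)): print("block",f(*p,45))
a=jt-pt; print("yaw car",np.degrees(np.arctan2(a[1],a[0])),"card",np.degrees(np.arctan2(*(cf-ce)[1::-1])))
# 2-view pin mid
o1,d1=ray(c,446.8,184.9);o2,d2=ray(cs,215.5,264.7)
s=np.linalg.lstsq(np.c_[d1,-d2],o2-o1,rcond=None)[0];print(o1+d1*s[0],o2+d2*s[1])
E
```

```text
pin [ 481.  -145.7   87. ] tips [514.7  -9.2  81. ] d 140.7264722786726 notch [ 606.6 -126.9   45. ] card edge [527.7  28.2 120. ] far [556.7 136.3 120. ] 111.92233914639205
block [ 628.5 -102.4   45. ]
block [ 616.2 -154.5   45. ]
block [ 583.  -144.8   45. ]
block [595.7 -93.4  45. ]
yaw car 76.13177886423993 card 74.98284531651419
[ 483.79891545 -146.45582629   70.63590996] [ 483.73765485 -146.5645305    70.6624774 ]
```

```bash
cat >> h.py <<'E'
def rel(target,yaw_deg):
    """shift in current tool axes to world target, and rz to bring tool x to yaw"""
    st=telemetry.read_state(); M=R.from_quat(st["orientation"])
    d=M.inv().apply(np.array(target,float)-st["ee_pos"]); x=M.as_matrix()[:,0]
    dy=(yaw_deg-np.degrees(np.arctan2(x[1],x[0]))+180)%360-180
    T=R.from_euler('zx',[yaw_deg,180],degrees=True).inv(); v=(M.inv()*T.inv()).as_rotvec()
    return d.round(1),v.round(4),st["ee_pos"].round(1),np.round(dy,1)
E
python3 - <<'E'
from h import *
st=telemetry.read_state();M=R.from_quat(st["orientation"])
print(np.array(cams.camera_model("wrist")["tool_from_camera"]).round(3).tolist(),np.array(cams.camera_model("wrist")["K"]).tolist())
print(rel([450,-100,230],-14))
p=st["ee_pos"].copy();tgt=np.array([440,-100,215.]);rows=[];yaw=71.;n=18
step=(tgt-p)/n
for i in range(n):
    T=R.from_euler('zx',[yaw,180],degrees=True)
    rows.append(T.inv().apply(step).round(0)); 
    if i>=3 and i<15: yaw-=85/12
for i,r in enumerate(rows): print(i,r)
E
```

```text
[[1.0, -0.0, 0.0, -0.09], [-0.0, 0.956, 0.293, -74.806], [-0.0, -0.293, 0.956, -142.28], [0.0, 0.0, 0.0, 1.0]] [[318.2478347464317, 0.0, 320.9830529317481], [0.0, 318.2478347464317, 197.01726469824365], [0.0, 0.0, 1.0]]
(array([-472.6,  458. ,    1.3]), array([7.000e-04, 1.300e-03, 9.947e-01]), array([170.9, 496. , 230.6]), np.float64(-85.0))
0 [36. -3.  1.]
1 [36. -3.  1.]
2 [36. -3.  1.]
3 [36. -3.  1.]
4 [36.  1.  1.]
5 [36.  6.  1.]
6 [35. 10.  1.]
7 [33. 14.  1.]
8 [31. 18.  1.]
9 [29. 22.  1.]
10 [26. 25.  1.]
11 [23. 28.  1.]
12 [19. 31.  1.]
13 [15. 33.  1.]
14 [11. 35.  1.]
15 [ 6. 36.  1.]
16 [ 6. 36.  1.]
17 [ 6. 36.  1.]
```

```bash
sed -i "s/'zx'/'ZX'/; s/;* *T=R.from_euler('ZX',\[yaw_deg,180\],degrees=True).inv(); v=(M.inv()\*T.inv())/T=R.from_euler('ZX',[yaw_deg,180],degrees=True); v=(M.inv()*T)/" h.py; tail -8 h.py
python3 - <<'E'
from h import *
st=telemetry.read_state()
print(rel([520,-110,230],-14))
p=st["ee_pos"].copy();tgt=np.array([520,-100,225.]);yaw=71.;n=18
step=(tgt-p)/n
for i in range(n):
    T=R.from_euler('ZX',[yaw,180],degrees=True)
    print(i,T.inv().apply(step).round(0)); 
    if i>=3 and i<15: yaw-=85/12
E
```

```text
st=telemetry.read_state(); im=cams.snapshot(name); cv2.imwrite("pics/"+fn,im); return im,cam(name,st)
def rel(target,yaw_deg):
    """shift in current tool axes to world target, and rz to bring tool x to yaw"""
    st=telemetry.read_state(); M=R.from_quat(st["orientation"])
    d=M.inv().apply(np.array(target,float)-st["ee_pos"]); x=M.as_matrix()[:,0]
    dy=(yaw_deg-np.degrees(np.arctan2(x[1],x[0]))+180)%360-180
T=R.from_euler('ZX',[yaw_deg,180],degrees=True); v=(M.inv()*T).as_rotvec()
    return d.round(1),v.round(4),st["ee_pos"].round(1),np.round(dy,1)Traceback (most recent call last):
  File "<stdin>", line 1, in <module>
  File "h.py", line 25
    return d.round(1),v.round(4),st["ee_pos"].round(1),np.round(dy,1)
IndentationError: unexpected indent
```

```bash
sed -i "s/^T=R/    T=R/" h.py
python3 - <<'E'
from h import *
st=telemetry.read_state()
print(rel([520,-110,230],-14))
p=st["ee_pos"].copy();tgt=np.array([520,-100,225.]);yaw=71.;n=18
step=(tgt-p)/n
for i in range(n):
    T=R.from_euler('ZX',[yaw,180],degrees=True)
    print(i,T.inv().apply(step).round(0)); 
    if i>=3 and i<15: yaw-=85/12
E
```

```text
(array([-459.3,  527.5,    1.3]), array([1.1000e-03, 1.1000e-03, 1.4834e+00]), array([170.9, 496. , 230.6]), np.float64(-85.0))
0 [-25.  29.   0.]
1 [-25.  29.   0.]
2 [-25.  29.   0.]
3 [-25.  29.   0.]
4 [-21.  32.   0.]
5 [-17.  34.   0.]
6 [-13.  36.   0.]
7 [-8. 37.  0.]
8 [-3. 38.  0.]
9 [ 1. 38.  0.]
10 [ 6. 38.  0.]
11 [11. 37.  0.]
12 [15. 35.  0.]
13 [19. 33.  0.]
14 [23. 31.  0.]
15 [27. 27.  0.]
16 [27. 27.  0.]
17 [27. 27.  0.]
```

Call:
step_arm(
  series=[
    {"dx":-0.025,"dy":0.029},
    {"dx":-0.025,"dy":0.029},
    {"dx":-0.025,"dy":0.029},
    {"dx":-0.025,"dy":0.029,"rz":0.1236},
    {"dx":-0.021,"dy":0.032,"rz":0.1236},
    {"dx":-0.017,"dy":0.034,"rz":0.1236},
    {"dx":-0.013,"dy":0.036,"rz":0.1236},
    {"dx":-0.008,"dy":0.037,"rz":0.1236},
    {"dx":-0.003,"dy":0.038,"rz":0.1236},
    {"dx":0.001,"dy":0.038,"rz":0.1236},
    {"dx":0.006,"dy":0.038,"rz":0.1236},
    {"dx":0.011,"dy":0.037,"rz":0.1236},
  ],
)

```text
invalid input
```

Call:
step_arm(
  series=[
    {"dx":0.015,"dy":0.035,"rz":0.1236},
    {"dx":0.019,"dy":0.033,"rz":0.1236},
    {"dx":0.023,"dy":0.031,"rz":0.1236},
    {"dx":0.027,"dy":0.027},
    {"dx":0.027,"dy":0.027},
    {"dx":0.027,"dy":0.027},
    {"dx":0},
    {"dx":0},
    {"dx":0},
  ],
)

```text
invalid input
```

```bash
python3 - <<'E'
from h import *
im,c=snap("wrist","w1.png"); print(rel([482,-146,230],-14),telemetry.read_state()["t"])
for n,p in dict(pin=[482.5,-146,87],notch=[606.6,-127,45],tips=[514.7,-9.2,81]).items(): print(n,proj(c,p))
E
```

```text
(array([-505.7,  503.3,    1.3]), array([9.0000e-04, 1.0000e-03, 1.4833e+00]), array([170.9, 496.1, 230.7]), np.float64(-85.0)) 0.15
pin [-41.78601301 533.77071309]
notch [ 45.33421592 544.29184956]
tips [ 59.45396295 521.7782495 ]
```

View pics/w1.png

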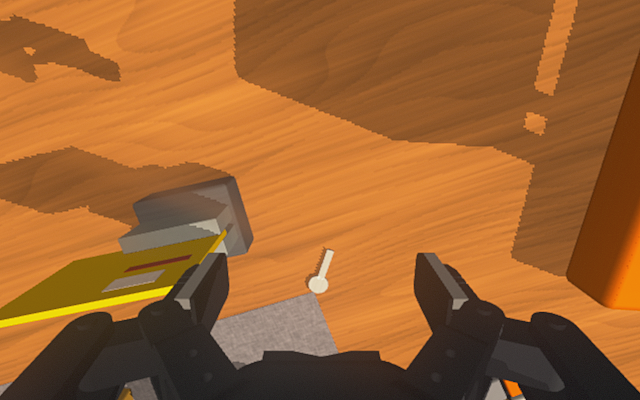

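The move calls were refused, so nothing has moved yet, and the picture shows only the start area. I'll write out every field in full.

Call:
step_arm(
  series=[
    {"claw":100,"dx":-0.025,"dy":0.029,"dz":0,"rx":0,"ry":0,"rz":0},
    {"claw":100,"dx":-0.025,"dy":0.029,"dz":0,"rx":0,"ry":0,"rz":0},
    {"claw":100,"dx":-0.025,"dy":0.029,"dz":0,"rx":0,"ry":0,"rz":0},
    {"claw":100,"dx":-0.025,"dy":0.029,"dz":0,"rx":0,"ry":0,"rz":0.1236},
    {"claw":100,"dx":-0.021,"dy":0.032,"dz":0,"rx":0,"ry":0,"rz":0.1236},
    {"claw":100,"dx":-0.017,"dy":0.034,"dz":0,"rx":0,"ry":0,"rz":0.1236},
    {"claw":100,"dx":-0.013,"dy":0.036,"dz":0,"rx":0,"ry":0,"rz":0.1236},
    {"claw":100,"dx":-0.008,"dy":0.037,"dz":0,"rx":0,"ry":0,"rz":0.1236},
  ],
  force=30,
)

```text
t: 0.82
ee_pos: [325.3, 230.6, 231.2]
orientation: [0.953, 0.303, 0.0, 0.0]
wrist_force: [0.8, 0.9, -0.8]
finger_gap: 85.2
```

Call:
step_arm(
  series=[
    {"claw":100,"dx":-0.003,"dy":0.038,"dz":0,"rx":0,"ry":0,"rz":0.1236},
    {"claw":100,"dx":0.001,"dy":0.038,"dz":0,"rx":0,"ry":0,"rz":0.1236},
    {"claw":100,"dx":0.006,"dy":0.038,"dz":0,"rx":0,"ry":0,"rz":0.1236},
    {"claw":100,"dx":0.011,"dy":0.037,"dz":0,"rx":0,"ry":0,"rz":0.1236},
    {"claw":100,"dx":0.015,"dy":0.035,"dz":0,"rx":0,"ry":0,"rz":0.1236},
    {"claw":100,"dx":0.019,"dy":0.033,"dz":0,"rx":0,"ry":0,"rz":0.1236},
    {"claw":100,"dx":0.023,"dy":0.031,"dz":0,"rx":0,"ry":0,"rz":0.1236},
    {"claw":100,"dx":0.027,"dy":0.027,"dz":0,"rx":0,"ry":0,"rz":0},
    {"claw":100,"dx":0.027,"dy":0.027,"dz":0,"rx":0,"ry":0,"rz":0},
    {"claw":100,"dx":0.015,"dy":0.017,"dz":0,"rx":0,"ry":0,"rz":0},
    {"claw":100,"dx":0,"dy":0,"dz":0,"rx":0,"ry":0,"rz":0},
    {"claw":100,"dx":0,"dy":0,"dz":0,"rx":0,"ry":0,"rz":0},
  ],
)

```text
t: 1.82
ee_pos: [510.3, -85.3, 230.5]
orientation: [0.992, -0.123, -0.001, -0.0]
wrist_force: [0.1, 1.1, -0.0]
finger_gap: 85.7
```

```bash
python3 - <<'E'
from h import *
im,c=snap("wrist","w2.png"); print(rel([482,-146,230],-14),telemetry.read_state()["t"])
for n,p in dict(pin=[482.5,-146,87],notch=[606.6,-127,45],tips=[514.7,-9.2,81]).items(): print(n,proj(c,p))
E
```

```text
(array([-12.2,  66.5,   0.8]), array([-0.0002,  0.0013, -0.0008]), array([509.9, -84.4, 230.8]), np.float64(0.0)) 1.8667
pin [308.98119455 248.25483667]
notch [418.21440152 189.32078599]
tips [305.00398943  99.41614916]
```

View pics/w2.png

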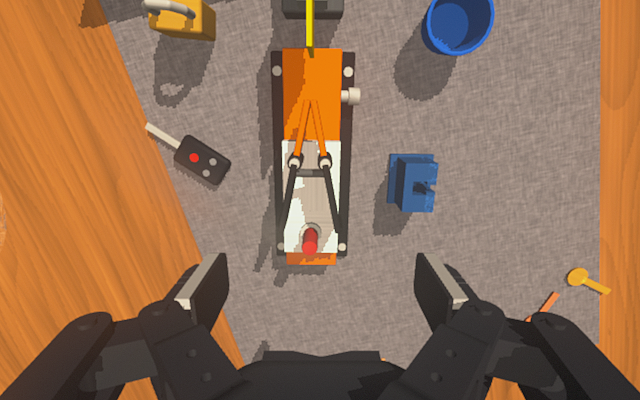

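The wrist view agrees with the top view: pin handle at (309,248), jaw tips at (310,101), card edge at about (310,55), notch at about (418,189). I'll measure these.

```bash
python3 - <<'E'
from h import *
im=cv2.imread("pics/w2.png"); c=cam("wrist"); h=cv2.cvtColor(im,cv2.COLOR_BGR2HSV)
H,S,V=h[...,0].astype(int),h[...,1],h[...,2]
red=((H<4)|(H>172))&(S>150)&(V>90)
ys,xs=np.nonzero(red[215:265,290:330]); ys+=215; xs+=290
print("red",xs.min(),xs.max(),ys.min(),ys.max())
for r in range(ys.min(),ys.max()+1): q=xs[ys==r]; print(r,q.min(),q.max(),end='; ')
ye=(H>23)&(H<35)&(S>150)&(V>120); ys,xs=np.nonzero(ye[0:90,290:330])
print("\nyellow",[(r,290+xs[ys==r].min(),290+xs[ys==r].max()) for r in range(0,60,6) if (ys==r).any()],ys.max())
b=((H>100)&(H<125)&(S>100)).astype(np.uint8); b[:, :380]=0;b[:140]=0;b[220:]=0;b[:,450:]=0
print("V row profile block"); 
sub=im[145:218:2,384:446:2].max(2); 
for r in sub: print(' '.join('%3d'%v for v in r))
E
```

```text
red 302 316 228 254
228 309 311; 229 307 312; 230 307 313; 231 306 313; 232 307 314; 233 308 315; 234 307 316; 235 307 316; 236 308 316; 237 307 316; 238 306 316; 239 307 316; 240 306 316; 241 306 316; 242 305 316; 243 304 316; 244 303 316; 245 302 316; 246 302 316; 247 302 316; 248 302 316; 249 302 316; 250 303 316; 251 303 315; 252 304 314; 253 305 313; 254 308 310; 
yellow [(0, np.int64(306), np.int64(312)), (6, np.int64(306), np.int64(312)), (12, np.int64(306), np.int64(312)), (18, np.int64(306), np.int64(312)), (24, np.int64(306), np.int64(312)), (30, np.int64(306), np.int64(311)), (36, np.int64(306), np.int64(312)), (42, np.int64(306), np.int64(312))] 46
V row profile block
160 152 152 150 157 162 155 164 156 139 163 164 160 149 148 164 154 154 153 150 155 160 163 151 158 169 158 158 143 162 160
157 150 158 155 159 156 145 155 154 149 152 159 152 148 154 163 150 155 154 152 154 155 158 149 160 160 154 154 143 154 161
155 160 153 148 160 161 143 161 163 161 156 162 157 150 156 158 153 152 150 153 145 138 149 153 166 153 158 162 155 151 161
152 162 155 155 161 169 149 165 165 150
[... 3476 characters left out ...]
 146 147 146 146 146 145 148 145 145 159 160 149 148 161 180 166 167 159 143 150
103 110 103 106 113 108 109 107  62 132 149 147 145 146 146 147 148 146 146 145 151 167 169 153 153 167 159 160 164 154 156
100 109 105 102 112 106 104  99  99 131 138 144 143 144 143 147 147 147 146 146 153 163 182 154 175 160 164 164 161 147 156
104 106 110 108 112 110 110 108 103 107 109 114 115 111 144 174 169 179 166 168 151 155 167 169 179 158 157 149 145 139 153
112 117 117 114 110 103 111 102 106 108 108 104 110 105 160 160 155 157 153 165 149 148 161 162 167 160 156 144 142 140 154
108 104 105 107 111  98 110 111 111 107 104 107 102 165 158 153 160 157 160 164 148 145 162 164 160 160 154 149 153 150 157
```

```bash
python3 - <<'E'
from h import *
c=cam("wrist")
P=lambda u,v,z:onz(c,u,v,z).round(1)
pin=P(309.2,247.3,87); tip=P(310.3,101,81); print("pin",pin,"tip",tip,np.linalg.norm(tip-pin))
a=tip-pin; print("yaw",np.degrees(np.arctan2(a[1],a[0])))
print("rails",P(276.5,55,31),P(277,250,31),P(349,55,31),P(348,250,31))
print("notch",P(420,188.3,45)); print("block L edge",P(405,163,45),P(402.3,211,45))
print("card",P(309,46,120),P(309,0,120))
print(rel([pin[0],pin[1],150],-14))
E
python3 - <<'E'
import cv2
im=cv2.imread("pics/w2.png")
cv2.imwrite("pics/c2.png",cv2.resize(im[20:260,250:450],(800,960),interpolation=cv2.INTER_CUBIC)[:600])
E
```

```text
pin [ 482.7 -144.3   87. ] tip [518.5 -10.7  81. ] 138.44349027671907
yaw 74.9992045832603
rails [495.4  39.8  31. ] [ 436.  -164.4   31. ] [565.   22.4  31. ] [ 517.6 -184.7   31. ]
notch [ 608.5 -125.4   45. ]
block L edge [597.6 -94.5  45. ] [ 585.8 -146.2   45. ]
card [528.5  26.4 120. ] [535.9  54.8 120. ]
(array([-11.8,  64.7,  80.8]), array([-0.0002,  0.0013, -0.0008]), array([509.9, -84.4, 230.8]), np.float64(0.0))
```

Call:
step_arm(
  series=[
    {"claw":60,"dx":-0.006,"dy":0.033,"dz":0,"rx":0,"ry":0,"rz":0},
    {"claw":60,"dx":-0.006,"dy":0.0325,"dz":0.02,"rx":0,"ry":0,"rz":0},
    {"claw":60,"dx":0,"dy":0,"dz":0.035,"rx":0,"ry":0,"rz":0},
    {"claw":60,"dx":0,"dy":0,"dz":0.035,"rx":0,"ry":0,"rz":0},
    {"claw":60,"dx":0,"dy":0,"dz":0.025,"rx":0,"ry":0,"rz":0},
    {"claw":60,"dx":0,"dy":0,"dz":0,"rx":0,"ry":0,"rz":0},
    {"claw":60,"dx":0,"dy":0,"dz":0,"rx":0,"ry":0,"rz":0},
  ],
)

```text
t: 2.45
ee_pos: [481.6, -143.6, 116.0]
orientation: [0.993, -0.121, -0.001, -0.0]
wrist_force: [0.1, -0.0, 0.1]
finger_gap: 51.1
```

```bash
python3 - <<'E'
from h import *
im,c=snap("wrist","w3.png"); h=cv2.cvtColor(im,cv2.COLOR_BGR2HSV)
H,S,V=h[...,0].astype(int),h[...,1],h[...,2]
red=(((H<4)|(H>172))&(S>150)&(V>90)).astype(np.uint8)
n,l,s,ce=cv2.connectedComponentsWithStats(red); print([s[i].tolist() for i in range(1,n) if s[i,4]>80])
print(proj(c,[482.6,-144.8,87]),rel([482.6,-144.8,53],-14))
E
```

```text
[[136, 91, 14, 15, 114], [311, 206, 26, 42, 635]]
[323.41280757 234.92845518] (array([-0.2,  0.8, 64.6]), array([-0.0001, -0.0006,  0.0016]), array([ 482.9, -144.1,  117.6]), np.float64(-0.1))
```

View pics/w3.png

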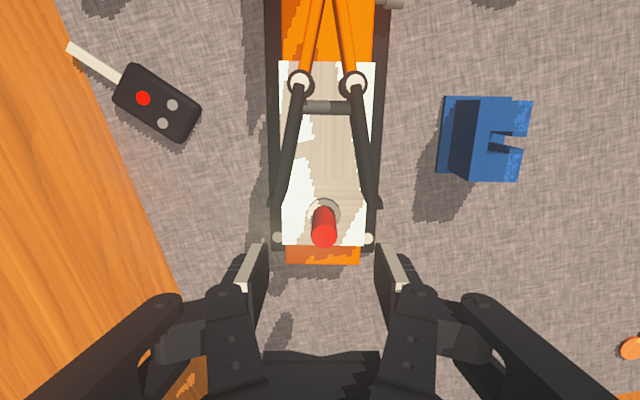

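The picture shows the pin centred between the fingers, its top disc at (324,235) against a prediction of (323,235). I'm going down to grip it.

Call:
step_arm(
  series=[
    {"claw":55,"dx":0,"dy":0.001,"dz":0.025,"rx":0,"ry":0,"rz":0},
    {"claw":55,"dx":0,"dy":0,"dz":0.02,"rx":0,"ry":0,"rz":0},
    {"claw":55,"dx":0,"dy":0,"dz":0.012,"rx":0,"ry":0,"rz":0},
    {"claw":55,"dx":0,"dy":0,"dz":0.006,"rx":0,"ry":0,"rz":0},
    {"claw":55,"dx":0,"dy":0,"dz":0,"rx":0,"ry":0,"rz":0},
    {"claw":10,"dx":0,"dy":0,"dz":0,"rx":0,"ry":0,"rz":0},
    {"claw":10,"dx":0,"dy":0,"dz":0,"rx":0,"ry":0,"rz":0},
    {"claw":10,"dx":0,"dy":0,"dz":0,"rx":0,"ry":0,"rz":0},
    {"claw":10,"dx":0,"dy":0,"dz":0,"rx":0,"ry":0,"rz":0},
    {"claw":10,"dx":0,"dy":0,"dz":0,"rx":0,"ry":0,"rz":0},
  ],
  force=30,
)

```text
t: 3.33
ee_pos: [483.6, -146.2, 54.9]
orientation: [0.993, -0.122, 0.001, 0.0]
wrist_force: [-0.3, 1.3, 6.0]
finger_gap: 15.3
```

Call:
step_arm(
  series=[
    {"claw":10,"dx":0,"dy":0,"dz":-0.005,"rx":0,"ry":0,"rz":0},
    {"claw":10,"dx":0,"dy":0,"dz":-0.01,"rx":0,"ry":0,"rz":0},
    {"claw":10,"dx":0,"dy":0,"dz":-0.015,"rx":0,"ry":0,"rz":0},
    {"claw":10,"dx":0,"dy":0,"dz":-0.02,"rx":0,"ry":0,"rz":0},
    {"claw":10,"dx":0,"dy":0,"dz":-0.025,"rx":0,"ry":0,"rz":0},
    {"claw":10,"dx":0,"dy":0,"dz":-0.02,"rx":0,"ry":0,"rz":0},
    {"claw":10,"dx":0,"dy":0,"dz":-0.005,"rx":0,"ry":0,"rz":0},
    {"claw":10,"dx":0,"dy":0,"dz":0,"rx":0,"ry":0,"rz":0},
    {"claw":10,"dx":0,"dy":0,"dz":0,"rx":0,"ry":0,"rz":0},
  ],
)

```text
t: 4.08
ee_pos: [482.5, -146.0, 153.1]
orientation: [0.993, -0.122, 0.0, 0.0]
wrist_force: [-0.6, -0.0, -0.5]
finger_gap: 15.1
```

```bash
python3 - <<'E'
from h import *
im,c=snap("wrist","w4.png"); print(rel([608,-125.8,155],-14)); s=telemetry.read_state(); print(s["finger_gap"],s["wrist_force"],s["t"])
print(proj(c,[608,-125.8,45]))
a=cv2.imread("pics/w3.png")
cv2.imwrite("pics/c4.png",np.hstack([cv2.resize(im,(640,400))[:, 150:500],cv2.resize(a[85:195,430:540],(400,400),interpolation=cv2.INTER_CUBIC)]))
E
```

```text
(array([117.4, -49.9,  -2.8]), array([-0.0001,  0.0013,  0.0001]), array([ 482. , -145.8,  152.3]), np.float64(-0.0))
15.290125641967114 [ 0.20843894  0.97337509 -1.14878134] 4.1333
[471.84903782 133.01944025]
```

View pics/c4.png

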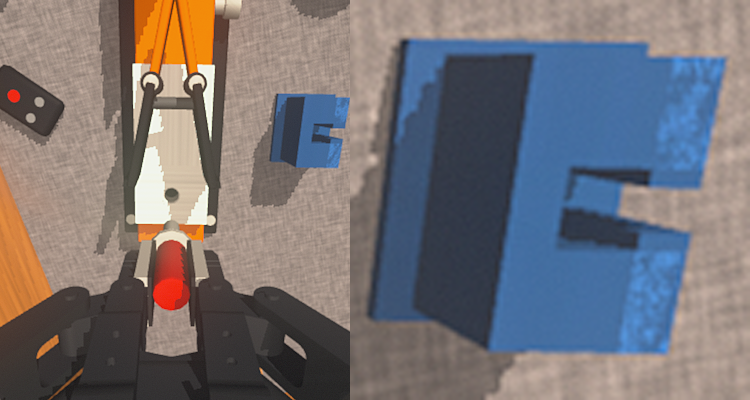

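The pin is out and held upright, and the bore at crop (172,195) is empty. In the enlarged inset the block's notch centre sits at about w3 pixel (499.7,142), which also matches the centre of its four corners.

```bash
python3 - <<'E'
from h import *
st=dict(telemetry.read_state()); 
st["ee_pos"]=np.array([482.9,-144.1,117.6]); st["orientation"]=R.from_euler('ZX',[-13.9,180],degrees=True).as_quat()
c=cam("wrist",st); print(onz(c,499.7,142,45)); Q=[onz(c,*p,45) for p in ((479.5,99.3),(468.5,181.3),(533.1,100.7),(517.2,182))]
print(np.mean(Q,0),[np.linalg.norm(Q[0]-Q[1]),np.linalg.norm(Q[2]-Q[3]),np.linalg.norm(Q[0]-Q[2])],Q[0]-Q[1])
print(onz(c,324,235,87))
E
```

```text
[ 610.62827117 -126.80304861   45.        ]
[ 610.37415695 -126.97580928   45.        ] [np.float64(54.537180012980144), np.float64(54.18139973523922), np.float64(34.80108628011749)] [12.8223083  53.00841833  0.        ]
[ 484.14433129 -146.14226765   87.        ]
```

Call:
step_arm(
  series=[
    {"claw":10,"dx":0.0176,"dy":-0.009,"dz":0,"rx":0,"ry":0,"rz":0},
    {"claw":10,"dx":0.03,"dy":-0.01,"dz":0,"rx":0,"ry":0,"rz":0},
    {"claw":10,"dx":0.03,"dy":-0.01,"dz":0,"rx":0,"ry":0,"rz":0},
    {"claw":10,"dx":0.025,"dy":-0.01,"dz":0,"rx":0,"ry":0,"rz":0},
    {"claw":10,"dx":0.015,"dy":-0.01,"dz":0.015,"rx":0,"ry":0,"rz":0},
    {"claw":10,"dx":0,"dy":0,"dz":0.02,"rx":0,"ry":0,"rz":0},
    {"claw":10,"dx":0,"dy":0,"dz":0.015,"rx":0,"ry":0,"rz":0},
    {"claw":10,"dx":0,"dy":0,"dz":0,"rx":0,"ry":0,"rz":0},
    {"claw":10,"dx":0,"dy":0,"dz":0,"rx":0,"ry":0,"rz":0},
    {"claw":10,"dx":0,"dy":0,"dz":0,"rx":0,"ry":0,"rz":0},
  ],
)

```text
t: 4.97
ee_pos: [608.3, -126.9, 103.4]
orientation: [0.993, -0.122, -0.0, -0.0]
wrist_force: [0.4, -0.2, -0.1]
finger_gap: 15.1
```

```bash
python3 - <<'E'
from h import *
im,c=snap("wrist","w5.png"); s=telemetry.read_state(); print(s["finger_gap"],s["wrist_force"],s["t"],s["ee_pos"])
p=np.array(s["ee_pos"]); b,cs=snap("scene","s5.png")
q=proj(cs,[608,-126,60]).astype(int); q2=proj(c,[608,-126,45]); print(q,q2)
A=cv2.resize(im[120:320,220:420],(400,400),interpolation=cv2.INTER_CUBIC)
B=cv2.resize(b[q[1]-60:q[1]+40,q[0]-50:q[0]+50],(400,400),interpolation=cv2.INTER_CUBIC)
cv2.imwrite("pics/c5.png",np.hstack([A,B]))
E
```

```text
15.017946373640068 [ 0.11620608 -0.19562746 -0.36237598] 5.0167 [ 608.71310614 -127.01160435  104.10992335]
[261 305] [320.42412929 214.78698296]
```

View pics/c5.png

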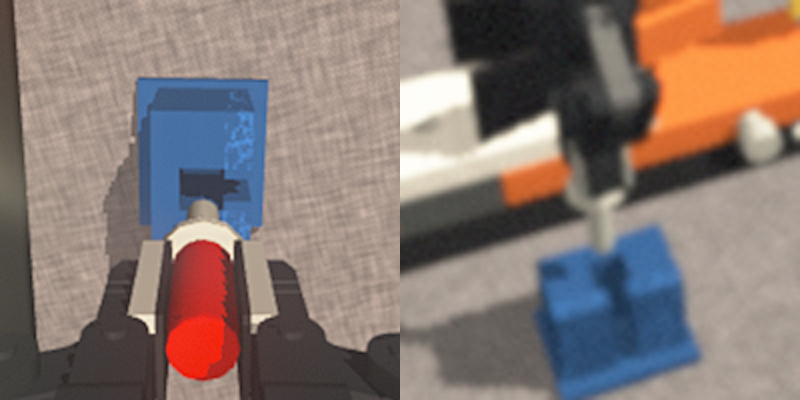

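```bash
python3 - <<'E'
from h import *
c=cam("wrist"); s=telemetry.read_state(); print(s["ee_pos"])
print("foot at TCP xy:",proj(c,[s["ee_pos"][0],s["ee_pos"][1],60]), "foot seen 322,222.5 ->",onz(c,322,222.5,60))
print("notch L,T edges",onz(c,220+180/2,120+190/2,45),onz(c,220+203/2,120+168/2,45))
im=cv2.imread("pics/w5.png"); g=im[...,2].astype(int)
print("row 209 R", g[209,300:345]); print("col 313 R",im[190:235,313,0].astype(int)); print("foot row 222",im[222,305:340,2].astype(int))
E
```

```text
[ 608.9317981  -127.06197052  104.47031002]
foot at TCP xy: [320.97879254 223.58996372] foot seen 322,222.5 -> [ 609.73282851 -126.50421021   60.        ]
notch L,T edges [ 601.8382128  -125.04947071   45.        ] [ 611.24819027 -119.35308311   45.        ]
row 209 R [75 74 73 74 74 73 74 76 74 69 56 56 56 56 53 57 57 55 57 56 55 55 58 58
 57 55 55 55 55 56 54 55 63 66 64 66 64 68 68 69 68 69 68 71 73]
col 313 R [163 162 163 163 164 163 162 162 162 162 163 164 164 162 136 116 106  78
  74  76  74  78  76  76  75  74  75  69 100 125 123 123 123 119 113 126
 127 112 112 104 111 129 167 204 210]
foot row 222 [ 75  74  75  73  71  68  65  65  64  66  85 118 138 147 156 165 174 174
 174 176 181 168 121  71  56  55  64  71  72  72  73  74  72  74  73]
```

The pin foot and the notch centre agree to within about 0.5 mm, so I'm lowering.

Call:
step_arm(
  series=[
    {"claw":10,"dx":0,"dy":0,"dz":0.01,"rx":0,"ry":0,"rz":0},
    {"claw":10,"dx":0,"dy":0,"dz":0.01,"rx":0,"ry":0,"rz":0},
    {"claw":10,"dx":0,"dy":0,"dz":0.008,"rx":0,"ry":0,"rz":0},
    {"claw":10,"dx":0,"dy":0,"dz":0.008,"rx":0,"ry":0,"rz":0},
    {"claw":10,"dx":0,"dy":0,"dz":0.006,"rx":0,"ry":0,"rz":0},
    {"claw":10,"dx":0,"dy":0,"dz":0.004,"rx":0,"ry":0,"rz":0},
    {"claw":10,"dx":0,"dy":0,"dz":0.0025,"rx":0,"ry":0,"rz":0},
    {"claw":10,"dx":0,"dy":0,"dz":0,"rx":0,"ry":0,"rz":0},
    {"claw":10,"dx":0,"dy":0,"dz":0,"rx":0,"ry":0,"rz":0},
  ],
)

```text
t: 5.82
ee_pos: [608.6, -126.9, 55.1]
orientation: [0.993, -0.122, 0.0, 0.0]
wrist_force: [-0.6, 0.6, 1.2]
finger_gap: 15.1
```

Call:
step_arm(
  series=[
    {"claw":10,"dx":0,"dy":0,"dz":0.001,"rx":0,"ry":0,"rz":0},
    {"claw":10,"dx":0,"dy":0,"dz":0,"rx":0,"ry":0,"rz":0},
    {"claw":10,"dx":0,"dy":0,"dz":0,"rx":0,"ry":0,"rz":0},
  ],
)

```text
t: 6.07
ee_pos: [608.6, -126.9, 55.0]
orientation: [0.993, -0.122, 0.0, 0.0]
wrist_force: [-4.6, 1.1, 7.1]
finger_gap: 15.0
```

Contact is firm: 7 N upward with the height unchanged, so the collar is seated. Releasing and rising.

Call:
step_arm(
  series=[
    {"claw":30,"dx":0,"dy":0,"dz":0,"rx":0,"ry":0,"rz":0},
    {"claw":45,"dx":0,"dy":0,"dz":0,"rx":0,"ry":0,"rz":0},
    {"claw":45,"dx":0,"dy":0,"dz":0,"rx":0,"ry":0,"rz":0},
    {"claw":45,"dx":0,"dy":0,"dz":0,"rx":0,"ry":0,"rz":0},
    {"claw":45,"dx":0,"dy":0,"dz":-0.02,"rx":0,"ry":0,"rz":0},
    {"claw":45,"dx":0,"dy":0,"dz":-0.04,"rx":0,"ry":0,"rz":0},
    {"claw":100,"dx":0,"dy":0,"dz":-0.04,"rx":0,"ry":0,"rz":0},
    {"claw":100,"dx":-0.03,"dy":0,"dz":-0.025,"rx":0,"ry":0,"rz":0},
    {"claw":100,"dx":-0.035,"dy":0,"dz":0,"rx":0,"ry":0,"rz":0},
    {"claw":100,"dx":-0.03,"dy":0,"dz":0,"rx":0,"ry":0,"rz":0},
    {"claw":100,"dx":0,"dy":0,"dz":0,"rx":0,"ry":0,"rz":0},
    {"claw":100,"dx":0,"dy":0,"dz":0,"rx":0,"ry":0,"rz":0},
  ],
)

```text
t: 7.07
ee_pos: [515.5, -103.6, 179.3]
orientation: [0.993, -0.122, 0.001, 0.0]
wrist_force: [0.1, -0.6, -0.5]
finger_gap: 85.1
```

```bash
python3 - <<'E'
from h import *
im,c=snap("wrist","w6.png"); s=telemetry.read_state(); print(s["finger_gap"],s["t"],s["ee_pos"])
b,cs=snap("scene","s6.png")
q=proj(cs,[608,-126,60]).astype(int); print(proj(c,[608.5,-126.9,87]),proj(c,[484,-146,45]),proj(c,[517,-10,81]),proj(c,[528,27,120]))
B=cv2.resize(b[q[1]-60:q[1]+40,q[0]-30:q[0]+30],(240,400),interpolation=cv2.INTER_CUBIC)
cv2.imwrite("pics/c6.png",np.hstack([im[:, 80:],B]))
E
```

```text
85.34304550673681 7.1167 [ 516.56802115 -103.92118698  179.12183244]
[444.78656669 200.61185198] [299.3423151  236.27034481] [291.0042031   75.12870294] [286.00419209  -4.29537332]
```

View pics/c6.png

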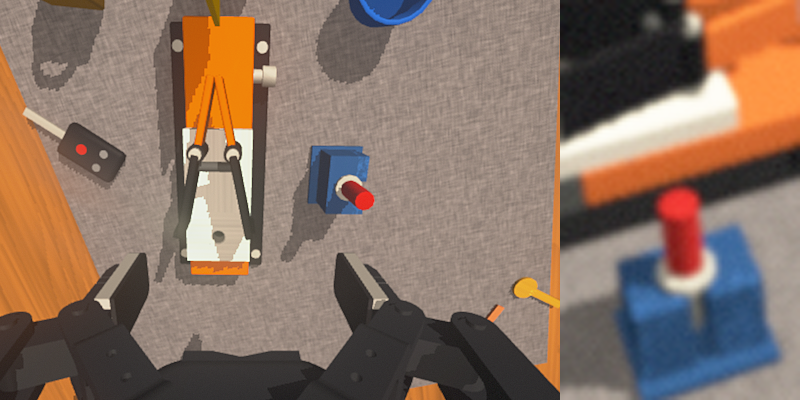

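The inset shows the pin parked upright, collar on the block, and the empty bore at picture (299,236) is where it should be. Next I move over the handles and down, fingers open.

Call:
step_arm(
  series=[
    {"claw":100,"dx":-0.0226,"dy":0.009,"dz":0.01,"rx":0,"ry":0,"rz":0},
    {"claw":100,"dx":0,"dy":0,"dz":0.035,"rx":0,"ry":0,"rz":0},
    {"claw":100,"dx":0,"dy":0,"dz":0.035,"rx":0,"ry":0,"rz":0},
    {"claw":100,"dx":0,"dy":0,"dz":0.025,"rx":0,"ry":0,"rz":0},
    {"claw":100,"dx":0,"dy":0,"dz":0.015,"rx":0,"ry":0,"rz":0},
    {"claw":100,"dx":0,"dy":0,"dz":0.004,"rx":0,"ry":0,"rz":0},
    {"claw":100,"dx":0,"dy":0,"dz":0,"rx":0,"ry":0,"rz":0},
    {"claw":100,"dx":0,"dy":0,"dz":0,"rx":0,"ry":0,"rz":0},
  ],
)

```text
t: 7.83
ee_pos: [493.3, -107.4, 55.2]
orientation: [0.993, -0.122, 0.0, 0.0]
wrist_force: [0.2, -0.7, 1.3]
finger_gap: 85.6
```

Call:
step_arm(
  series=[
    {"claw":50,"dx":0,"dy":0,"dz":0,"rx":0,"ry":0,"rz":0},
    {"claw":50,"dx":0,"dy":0,"dz":0,"rx":0,"ry":0,"rz":0},
    {"claw":30,"dx":0,"dy":0,"dz":0,"rx":0,"ry":0,"rz":0},
    {"claw":30,"dx":0,"dy":0,"dz":0,"rx":0,"ry":0,"rz":0},
    {"claw":30,"dx":0,"dy":0,"dz":0,"rx":0,"ry":0,"rz":0},
    {"claw":30,"dx":0,"dy":0,"dz":0,"rx":0,"ry":0,"rz":0},
  ],
  force=30,
)

```text
t: 8.33
ee_pos: [493.0, -107.5, 56.6]
orientation: [0.993, -0.122, 0.001, 0.0]
wrist_force: [-3.9, -0.6, 8.8]
finger_gap: 31.1
```

```bash
python3 - <<'E'
from h import *
im,c=snap("wrist","w7.png"); s=telemetry.read_state(); print(s["finger_gap"],s["t"],s["ee_pos"],s["wrist_force"])
cv2.imwrite("pics/c7.png",cv2.resize(im[0:260,200:460],(600,600),interpolation=cv2.INTER_CUBIC))
print(proj(c,[516.8,-10,81]),proj(c,[528,27.3,120]))
E
```

```text
31.11287233417024 8.3833 [ 492.99068279 -107.54725765   56.62587365] [-2.51431165 -0.51090093  9.41745647]
[320.01458664  17.99003718] [ 330.26943363 -281.58591685]
```

View pics/c7.png

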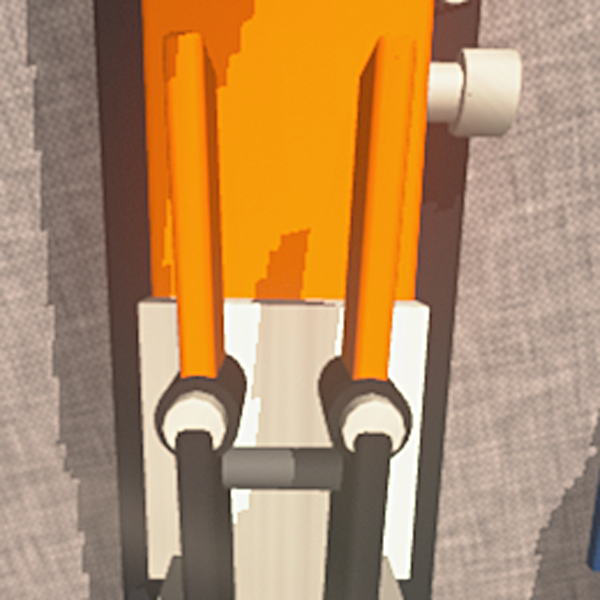

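The jaws gape wide, with tips at crop (205,33) and (367,40) and the fingers at the 31 mm stop. I'll relieve the vertical push and slide part way, stopping short of the card.

Call:
step_arm(
  series=[
    {"claw":30,"dx":0,"dy":0,"dz":-0.001,"rx":0,"ry":0,"rz":0},
    {"claw":30,"dx":0,"dy":-0.003,"dz":0,"rx":0,"ry":0,"rz":0},
    {"claw":30,"dx":0,"dy":-0.005,"dz":0,"rx":0,"ry":0,"rz":0},
    {"claw":30,"dx":0,"dy":-0.005,"dz":0,"rx":0,"ry":0,"rz":0},
    {"claw":30,"dx":0,"dy":-0.005,"dz":0,"rx":0,"ry":0,"rz":0},
    {"claw":30,"dx":0,"dy":-0.005,"dz":0,"rx":0,"ry":0,"rz":0},
    {"claw":30,"dx":0,"dy":-0.005,"dz":0,"rx":0,"ry":0,"rz":0},
    {"claw":30,"dx":0,"dy":-0.002,"dz":0,"rx":0,"ry":0,"rz":0},
    {"claw":30,"dx":0,"dy":0,"dz":0,"rx":0,"ry":0,"rz":0},
    {"claw":30,"dx":0,"dy":0,"dz":0,"rx":0,"ry":0,"rz":0},
  ],
)

```text
t: 9.22
ee_pos: [501.0, -77.3, 56.7]
orientation: [0.993, -0.121, 0.001, -0.001]
wrist_force: [2.8, 1.5, 5.0]
finger_gap: 31.2
```

```bash
python3 - <<'E'
from h import *
a,ct=snap("top","t8.png"); b,cs=snap("scene","s8.png"); s=telemetry.read_state(); print(s["finger_gap"],s["t"],s["ee_pos"],s["wrist_force"])
A=cv2.resize(a[125:205,325:405],(400,400),interpolation=cv2.INTER_CUBIC)
q=proj(cs,[524,22,80]).astype(int); print(q)
B=cv2.resize(b[q[1]-40:q[1]+40,q[0]-40:q[0]+40],(400,400),interpolation=cv2.INTER_CUBIC)
cv2.imwrite("pics/c8.png",np.hstack([A,B]))
E
```

```text
30.780682240799187 9.3167 [500.99359452 -77.27805099  56.64646294] [ 3.38810239 -0.3233722   5.05198595]
[304 235]
```

View pics/c8.png

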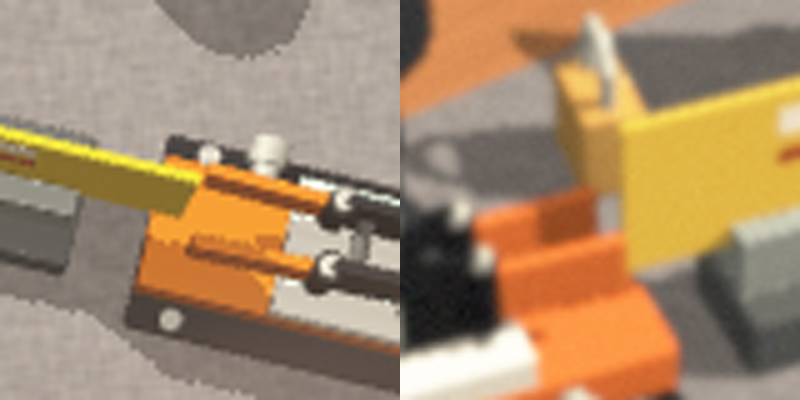

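```bash
python3 - <<'E'
from h import *
c=cam("top"); f=lambda u,v,z:onz(c,325+u/5,125+v/5,z)
u=np.array([np.cos(np.radians(76)),np.sin(np.radians(76)),0]); w=np.array([-u[1],u[0],0])
jl=f(190,241,81); jr=f(205,180,81); ce=f(203,177,120); cb=f(183,217,50)
m=(jl+jr)/2
print(jl,jr,np.linalg.norm(jl-jr),ce,cb)
for e in (ce,cb): print("card ahead of tips %.1f across %.1f"%((e-m)@u,(e-m)@w))
cs=cam("scene"); g=lambda a,b,z:onz(cs,304-40+(a-400)/5,235-40+b/5,z)
tr=g(626,240,81); tl=g(594,192,81); E1=g(624,122,120);E2=g(628,272,50); ms=(tr+tl)/2
print("scene",tl,tr,np.linalg.norm(tl-tr),E1,E2)
for e in (E1,E2): print("ahead %.1f across %.1f"%((e-ms)@u,(e-ms)@w))
s=telemetry.read_state(); print("mouth from tcp",s["ee_pos"]+100*u)
E
```

```text
[509.68176513  26.68842232  81.        ] [535.03086918  19.71759916  81.        ] 26.290101782328573 [527.72222404  25.27285311 120.        ] [525.90450325  25.78822012  50.        ]
card ahead of tips 3.3 across -4.7
card ahead of tips 3.4 across -2.8
scene [516.90625567  22.39966316  81.        ] [547.66610951  15.15056219  81.        ] 31.60250105522544 [530.02176207  27.92186    120.        ] [533.693469    25.81185692  50.        ]
ahead 8.3 across 4.4
ahead 7.2 across 0.3
mouth from tcp [525.18578408  19.75152164  56.64646294]
```

Both views show the card edge in front of the gape, between the jaws laterally, and still outside them. Estimates of the gap to the jaw tips range from 3 to 8 mm. I'll advance 22 mm; after that the wrist camera can see the card edge and tips at good resolution.

Call:
step_arm(
  series=[
    {"claw":30,"dx":0,"dy":-0.003,"dz":0,"rx":0,"ry":0,"rz":0},
    {"claw":30,"dx":0,"dy":-0.004,"dz":0,"rx":0,"ry":0,"rz":0},
    {"claw":30,"dx":0,"dy":-0.004,"dz":0,"rx":0,"ry":0,"rz":0},
    {"claw":30,"dx":0,"dy":-0.004,"dz":0,"rx":0,"ry":0,"rz":0},
    {"claw":30,"dx":0,"dy":-0.004,"dz":0,"rx":0,"ry":0,"rz":0},
    {"claw":30,"dx":0,"dy":-0.003,"dz":0,"rx":0,"ry":0,"rz":0},
    {"claw":30,"dx":0,"dy":0,"dz":0,"rx":0,"ry":0,"rz":0},
    {"claw":30,"dx":0,"dy":0,"dz":0,"rx":0,"ry":0,"rz":0},
  ],
)

```text
t: 9.98
ee_pos: [506.6, -56.0, 56.6]
orientation: [0.993, -0.122, 0.002, -0.001]
wrist_force: [4.9, -0.3, 5.4]
finger_gap: 31.0
```

```bash
python3 - <<'E'
from h import *
im,c=snap("wrist","w9.png"); s=telemetry.read_state(); print(s["finger_gap"],s["t"],s["ee_pos"],s["wrist_force"])
h=cv2.cvtColor(im,cv2.COLOR_BGR2HSV);H=h[...,0].astype(int);ye=(H>=23)&(H<36)&(h[...,1]>120)&(h[...,2]>70)
ys,xs=np.nonzero(ye[:150,240:420]); print(len(ys), [(r,240+xs[ys==r].min(),240+xs[ys==r].max(),(ys==r).sum()) for r in range(0,150,4) if (ys==r).any()])
cv2.imwrite("pics/c9.png",cv2.resize(im[0:150,230:430],(800,600),interpolation=cv2.INTER_CUBIC))
E
```

```text
31.266823500874334 10.0333 [506.60867389 -56.058079    56.68010942] [ 5.51307993 -0.3166036   4.7698039 ]
1010 [(0, np.int64(322), np.int64(340), np.int64(19)), (4, np.int64(322), np.int64(340), np.int64(19)), (8, np.int64(322), np.int64(340), np.int64(19)), (12, np.int64(322), np.int64(340), np.int64(19)), (16, np.int64(322), np.int64(339), np.int64(18)), (20, np.int64(322), np.int64(339), np.int64(18)), (24, np.int64(322), np.int64(339), np.int64(18)), (28, np.int64(322), np.int64(339), np.int64(18)), (32, np.int64(321), np.int64(339), np.int64(19)), (36, np.int64(321), np.int64(339), np.int64(19)), (40, np.int64(321), np.int64(339), np.int64(19)), (44, np.int64(321), np.int64(339), np.int64(19)), (48, np.int64(321), np.int64(339), np.int64(19)), (52, np.int64(321), np.int64(338), np.int64(18))]
```

```bash
python3 - <<'E'
from h import *
im=cv2.imread("pics/w9.png"); s=telemetry.read_state(); c=cam("wrist"); M=R.from_quat(s["orientation"]).as_matrix()
t=lambda p:(M.T@(p-s["ee_pos"])).round(1)
print("BGR col330 rows46..90"); print([im[r,330].tolist() for r in range(46,90,2)])
print("col280 jaws rows 0..40"); print([im[r,284].tolist() for r in range(4,40,2)])
for v in (53,54.5): print("card z120",t(onz(c,330,v,120)))
print("tip L z81 row14.3",t(onz(c,285,14.5,81)),t(onz(c,370,14.5,81)))
E
```

```text
BGR col330 rows46..90
[[10, 239, 246], [10, 240, 246], [10, 240, 246], [10, 247, 250], [10, 112, 159], [10, 103, 148], [10, 105, 149], [10, 105, 149], [10, 105, 151], [10, 104, 150], [10, 102, 150], [10, 104, 149], [10, 101, 146], [10, 98, 138], [10, 114, 196], [10, 148, 250], [10, 151, 247], [10, 151, 246], [10, 152, 246], [10, 149, 246], [10, 152, 246], [10, 151, 246]]
col280 jaws rows 0..40
[[117, 128, 145], [98, 109, 122], [92, 103, 118], [103, 115, 130], [106, 114, 126], [42, 85, 162], [12, 99, 204], [9, 105, 218], [10, 104, 217], [10, 105, 216], [10, 105, 218], [10, 107, 218], [10, 105, 218], [10, 105, 218], [10, 107, 219], [10, 107, 219], [10, 107, 220], [10, 106, 219]]
card z120 [  1.9 -84.8 -63.2]
card z120 [  1.9 -84.4 -63.2]
tip L z81 row14.3 [ -12.  -101.5  -24.2] [  16.1 -101.5  -24.1]
```

View pics/c9.png

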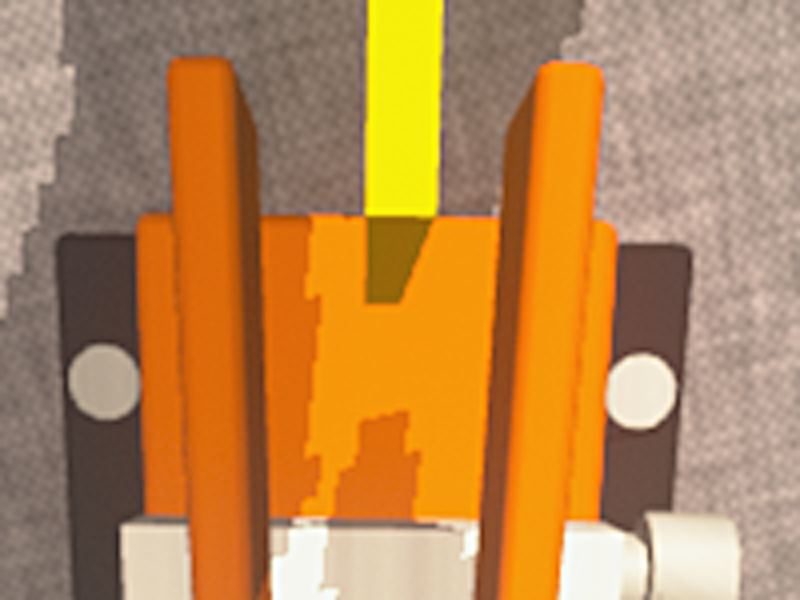

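The card stands centred between the jaws: tips at crop v≈60, card edge from v=215 (z 120) down to v=302 (z 50), with wide gaps on both sides. Both edge heights put the card edge about 84.7 mm ahead of the TCP and the tips at 101.3 mm, so 16.6 mm is inside. I'll advance 1.5 mm more.

Call:
step_arm(
  series=[
    {"claw":30,"dx":0,"dy":-0.0015,"dz":0,"rx":0,"ry":0,"rz":0},
    {"claw":30,"dx":0,"dy":0,"dz":0,"rx":0,"ry":0,"rz":0},
    {"claw":30,"dx":0,"dy":0,"dz":0,"rx":0,"ry":0,"rz":0},
    {"claw":30,"dx":0,"dy":0,"dz":0,"rx":0,"ry":0,"rz":0},
    {"claw":30,"dx":0,"dy":0,"dz":0,"rx":0,"ry":0,"rz":0},
    {"claw":30,"dx":0,"dy":0,"dz":0,"rx":0,"ry":0,"rz":0},
  ],
)

```text
t: 10.53
ee_pos: [506.9, -55.0, 56.7]
orientation: [0.993, -0.122, 0.002, -0.0]
wrist_force: [4.8, -2.2, 5.8]
finger_gap: 31.1
```

```bash
python3 - <<'E'
from h import *
im,c=snap("wrist","w10.png"); s=telemetry.read_state(); print(s["finger_gap"],s["t"],s["ee_pos"],s["wrist_force"])
g=im[:,330,1].astype(int); r=[i for i in range(30,90) if g[i-1]-g[i]>60]; print("card end row",r)
col=im[:,284].astype(int); print("tip row",[i for i in range(2,40) if col[i,0]<50][:1])
M=R.from_quat(s["orientation"]).as_matrix(); t=lambda p:(M.T@(p-s["ee_pos"])).round(1)
print(t(onz(c,330,r[0]-.5,120)), t(onz(c,284,14.8,81)))
b,cs=snap("scene","s10.png"); hb=cv2.cvtColor(b,cv2.COLOR_BGR2HSV); H=hb[...,0].astype(int)
red=((H<5)|(H>172))&(hb[...,1]>150)&(hb[...,2]>90); ys,xs=np.nonzero(red[270:330,235:290]); print("pin red mid",xs.mean()+235,ys.mean()+270,proj(cs,[608.5,-126.9,68]))
E
```

```text
31.426450116817385 10.5833 [506.85016062 -55.00058734  56.64167083] [ 4.8764417  -2.20985436  5.14730459]
card end row [60]
tip row [15]
[  2.  -83.4 -63.3] [ -12.3 -101.4  -24.3]
pin red mid 260.80213903743316 301.0320855614973 [261.04439697 302.67757913]
```

About 18.0 mm of card is inside and centred, the stand has not moved, and the pin is still parked. Handing in.

```bash
python3 -c "
from workcell import order; print(order.finish_job())"
```

```text
the job is handed in; nothing more can be done
None
```

The job is handed in, at about 10.6 s on the robot's clock. I drew the pin straight up and parked it upright in the blue block's notch. Then I squeezed the clip open and slid the carriage about 53.5 mm to the card. The arm is still holding the handles squeezed.

**Last checks**
- **Card in the jaws:** about 18.0 mm of card is inside (card edge 83.4 mm and jaw tips 101.4 mm ahead of the tool point). The card is centred between the tips, with about 10 mm free on each side.
- **Clip:** the finger opening reads 31 mm, which puts the handles at their stop.
- **Pin:** the scene camera shows the red handle within 2 pixels of its parked position. I saw the collar on the block right after release and did not look at it again from close up.
- **Card stand:** as the carriage moved the last 1.5 mm, the card moved back by the same amount in the view, so the stand was not being pushed. I did not measure the stand itself.
- **Key fob, padlock and tub:** the arm stayed well clear of all three, but I took no final picture to confirm it.
- **Force:** about 5 N remains at the wrist sideways and upward, which I put down to the grip on the handles. It is well under the limits.

**Disagreements**
- Before the jaws went over the card, the cameras put its edge anywhere from 3 to 8 mm ahead of the tips. I settled this with the close wrist view, where two heights on the card edge agreed to about 0.3 mm.
- My first two move calls were refused because the rows left out some fields, so nothing moved until I resent them.

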